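Lock the knife box with the C-hook

TASK

Lock the dark-wood knife box (not the light-wood one) with the red-gripped C-hook: put the hook's tip into the steel ring on top of the box and swing the hook round along its own curve until its yellow band lies in the ring. Leave the hook standing upright on its foot on the box lid, released and still.

Things in the scene. Friction and masses are not known exactly. Their poses are not given: they have to be found in the camera images.
- c_hook: Loose hook, 0.22 kg, stands upright. Red grip block 28 x 28 mm (sides along x, y), 16 to 76 mm high, on a black foot of 36 mm diameter. Origin: centre of the foot's underside; z up. A 7 mm dark wire, 30 mm above it, runs in a level arc of radius 60 mm about (0,-60) mm: from the grip in the +x direction, clockwise from above, past (60,-60), to its free tip at (24,-115). Grip the block's upper half.
- hook_band (a point): Middle of the yellow band (23 mm long) on the hook's wire, on its centre line, at (60,-60,30) mm in the hook's frame; axes parallel to the hook's. Here the wire runs along y; the tip is 66 degrees of arc farther on, the grip 90 degrees back.
- knife_ring (a point): Centre of the fixed upright steel ring (inside 32, outside 44 mm) on the dark knife box, 30 mm above its lid, 100 mm above the worktop. The hole looks along y; z up, x away from the robot. In place, the hook's axes are parallel to these, its foot at (-60,60,-30) mm on the lid, the tip gone through from +y to -y. To get there turn the hook clockwise (from above) about (-60,0) mm, its arc's centre.
- knife_box: Dark-wood box, 170 (x) x 190 (y) x 70 mm, a knife inlaid on its front, closed, flat lid, fixed to the worktop. Origin: centre of its underside. Its ring's centre is at (40,-20,100) mm, so only the lid's front part, before the ring, has room for the hook's foot.
- tea_box: The wrong box: same size and same ring at the same spot, but light wood, fixed. Origin: centre of its underside; 70 mm high, its ring reaches up to 122 mm.

How it is judged (in metres and radians):
At the end, for the whole second after the job is handed in: The middle of the yellow band is within 18 mm of the centre of the knife box's ring, the wire there runs through the ring within 37 degrees (0.65 rad) of its axis, the hook stands upright within 7 degrees (0.12 rad) with its foot on the lid (height within 6 mm), and it is at rest (distance between hook_band and knife_ring below 0.018 m and angle between the y axis of c_hook and the y axis of knife_ring, either way round below 0.65 rad and angle between c_hook's own z axis and vertical below 0.12 rad and z of c_hook in the frame of knife_ring between -0.036 and -0.024 m and linear speed of c_hook below 0.02 m/s); the robot touches nothing.
It also fails if it takes over 42 s, if anything falls off the work surface, if the arm or the gripper's body presses on something with over 40 N, if the wrist force passes 120 N, or if a joint passes its speed limit or range.

ROBOT

A 6-joint arm with a two-finger parallel gripper is mounted at the origin on a cart in front of the work surface, level with it; the furniture and walls round the work are solid. World frame = base frame: x ahead of the robot, y to its left, z up, the work surface at z = 0. Lengths are in mm, angles in degrees, forces in N, time in s.
With the tool pointing down it reaches from about 300 to 850 mm from the base axis. Payload 4.2 kg.
Tool frame: the origin (TCP) lies on the centre line of the jaws, within the pads' length; the fingertips stand 14 mm ahead of it and the grasp point (between the pads) lies 5 mm behind it; x points along the fingers, y is the direction in which the jaws open and shut, and the axes are right-handed (so a half turn about x gives the same grasp; the last joint's range is limited). The gripper opens to 91 mm and grips with 3 to 60 N. Pads are 32 mm wide; open, the fingers measure 118 mm over their backs; the gripper's body (76 mm by 178 mm) begins 60 mm behind the grasp point.
Start: joints at [69.442, 18.312, 89.639, -0, 72.044, -1.146], TCP at [191.107, 542.328, 227.976] pointing down, gripper open.
Joint ranges: [-177.97, 177.97], [-48.28, 115.42], [12.27, 149.76], [-77.06, 257.06], [2.81, 150.46], [-146.56, 146.56]. Speed limits (degrees/s): [147.25, 147.25, 180, 180, 180, 180].

INTERFACE

Orientations are given as [roll, pitch, yaw] about the fixed x, y, z axes, in that order (R = Rz(yaw) Ry(pitch) Rx(roll)).
In Python, from workcell import readout, optics, env gives the robot as it stands.
- The arm moves only by the shell command python3 -m creep 'ROWS' [OPENING] [FORCE]. ROWS is JSON, a list of rows, each an object with "translation": the shift along the world's x, y, z in cm, a list of three; "delta_rot": the turn, a rotation vector about the world's x, y, z in rad, a list of three. In form: [{"translation": [dx, dy, dz], "delta_rot": [rx, ry, rz]}, ...]. A call has 1 to 5 rows; each row shifts and turns the commanded pose from where the row before left it; what a row does not reach is not made up. A row lasts 1/12 s, in which the tool goes at most 41.7 mm and 7.16 degrees, less where a joint would pass 70% of its speed; a pose out of reach is approached as far as the arm can. A call with a gripper value outside its range is refused whole. OPENING is the gripper's target within -1 to 1 (fully open at 1, half-way at 0, shut at -1), set as the call begins (- or left out, the last holds). The fingers move at their own pace and stop on an object; FORCE is the grip in N (left out, the last holds). Time passes only in rows, so rows that do not move let the fingers close. It gives the time, the measured TCP pose, the force and the opening at its end, in the units of the state.
- readout.state(): the state, without advancing time (a new reading comes with each control period).
- optics.grab_frame(name): name is "scene" or "top" or "wrist"; returns (picture, depth): 480x640x3 uint8, red, green, blue; 480x640 float32, mm along the optical axis (not along the pixel's ray), 0 where there is no reading.
- optics.camera_params(name): a dict with "mtx" (3x3 intrinsics, pixels), "R" (3x3) and "t" (3): a world point X has camera coordinates R X + t. Camera axes: x right, y down, z forward; pixel columns grow to the right and rows downward; lengths in mm; the calibration is good to about 2 mm. A picture is of the moment at which its call begins: read the wrist's pose just before it. camera_params takes no time and is no camera call; for the wrist camera it gives the pose at the moment of the call.
- env.job_done(): hands the job in, once; it reports no verdict.
The state is a dict: "time_s": time; "qpos": joint angles; "qvel": joint speeds; "effort": joint torques, N m; "ee_pos": TCP position; "ee_rot": TCP orientation; "force": force on the tool from outside, world axes, zero at the start; "torque": the same for the moment, N m; "gripper_width": finger opening in mm.
Only numpy, scipy, OpenCV 4.12 (cv2) and the standard library are available. Lean on these libraries where they do the work, as an engineer would, in place of code of your own. Each camera call takes 0.05 s, during which the arm holds its last target.

## Working session

There is one attempt and no reset: what is moved stays moved. The work goes in short steps, Python scripts to look and compute and a shell command to move; the robot and the scene stay as the last step left them, time stands still between calls to the robot, and variables do not carry over. Pictures are saved under pics/ and viewed, and the job is handed in when it is done.

```bash
ls; mkdir -p pics; python3 - <<'E'
from workcell import readout, optics
import cv2
print(readout.state())
for n in ["scene","top"]:
    p,d=optics.grab_frame(n)
    cv2.imwrite(f"pics/{n}0.png",p[:,:,::-1])
    import numpy as np
    np.savez(f"pics/{n}0.npz",p=p,d=d,**optics.camera_params(n))
    print(n,optics.camera_params(n))
E
```

```text
pics
{'time_s': 0.0, 'qpos': array([ 6.94446380e+01,  1.83506263e+01,  8.97065941e+01, -5.79682144e-05,
        7.20428692e+01, -1.14631840e+00]), 'qvel': array([-0.12593525, -0.0869648 ,  0.01622118,  0.07372409, -0.02748356,
       -0.00877993]), 'effort': array([-9.65056970e-04, -4.12471211e+01, -2.31968486e+01,  7.28436001e-02,
        4.58265329e-02, -1.33359613e-04]), 'ee_pos': array([190.91336296, 541.87294066, 227.12915203]), 'ee_rot': array([ -91.11476918,   89.89991032, -110.52379488]), 'force': array([-0.02560046,  0.50929948, -0.79415235]), 'torque': array([ 0.01061345, -0.06133224, -0.00792841]), 'gripper_width': 91.11864821769555}
scene {'mtx': array([[528.32271132,   0.        , 314.50952955],
       [  0.        , 528.32271132, 230.47161475],
       [  0.        ,   0.        ,   1.        ]]), 'R': array([[-0.98773309, -0.15587692, -0.00925866],
       [-0.11172953,  0.74692024, -0.65545912],
       [ 0.10908642, -0.6463842 , -0.7551739 ]]), 't': array([ 529.69035354,  112.16902504, 1045.87190399])}
top {'mtx': array([[594.98766469,   0.        , 325.9500448 ],
       [  0.        , 594.98766469, 233.03735193],
       [  0.        ,   0.        ,   1.        ]]), 'R': array([[ 0.00939245, -0.99995258,  0.00257153],
       [-0.99456656, -0.00960843, -0.10365824],
       [ 0.10367804, -0.00158395, -0.99460965]]), 't': array([   4.41026399,  577.24071573, 1179.41961969])}
```

View pics/scene0.png

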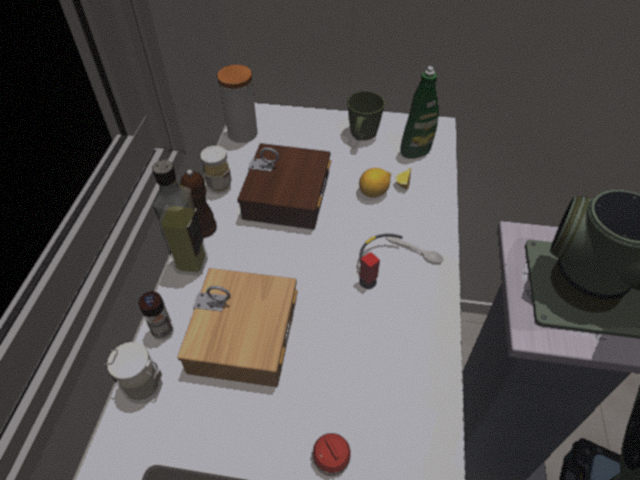

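View pics/top0.png

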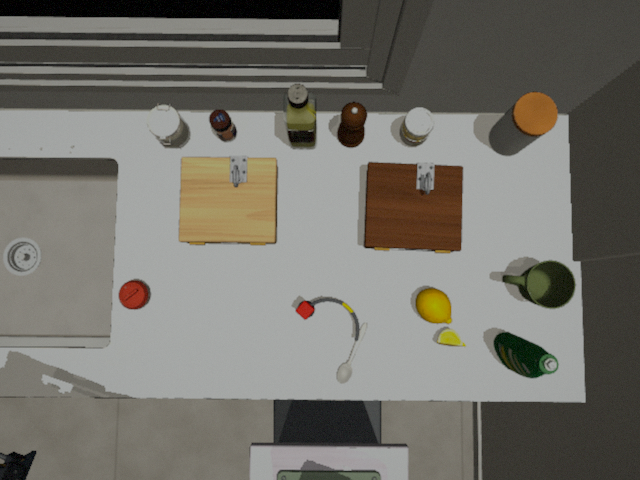

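Scene: the dark box is at upper centre (285,185), and the hook's red grip is at (370,270). In the top view the dark box is at (414,206) with its ring at (426,180), the red grip is at (305,310), the band at (349,307) and the tip at (357,338), close to a spoon.

```bash
cat > h.py <<'E'
import numpy as np,cv2
def ray(P,uv,z):
    K,R,t=P["mtx"],P["R"],P["t"]; c=-R.T@t
    d=R.T@np.linalg.solve(K,np.array([uv[0],uv[1],1.0])); return c+d*(z-c[2])/d[2]
def tri(P1,u1,P2,u2):
    A=[P["mtx"]@np.c_[P["R"],P["t"]] for P in(P1,P2)]
    X=cv2.triangulatePoints(A[0],A[1],np.float64(u1).reshape(2,1),np.float64(u2).reshape(2,1)).ravel()
    return X[:3]/X[3]
def proj(P,X):
    x=P["mtx"]@(P["R"]@np.array(X,float)+P["t"]); return x[:2]/x[2]
def crop(p,x0,y0,x1,y1,s,f): cv2.imwrite(f,cv2.resize(p[y0:y1,x0:x1,::-1],None,fx=s,fy=s,interpolation=cv2.INTER_CUBIC))
E
python3 - <<'E'
from h import *
T=np.load("pics/top0.npz");S=np.load("pics/scene0.npz")
for n,D in(("top",T),("scene",S)):
    p=D["p"];h=cv2.cvtColor(p,cv2.COLOR_RGB2HSV)
    for nm,m in(("red",((h[...,0]<8)|(h[...,0]>172))&(h[...,1]>170)&(h[...,2]>70)),("yel",(h[...,0]>20)&(h[...,0]<32)&(h[...,1]>150)&(h[...,2]>90))):
        c,l,s,ce=cv2.connectedComponentsWithStats(m.astype(np.uint8))
        for i in range(1,c):
            if s[i,4]>12: print(n,nm,s[i],ce[i].round(1), ray(D,ce[i],76 if nm=="red" else 30).round(1))
crop(T["p"],285,280,385,390,6,"pics/hooktop.png")
crop(T["p"],355,150,475,260,6,"pics/boxtop.png")
crop(S["p"],225,130,345,240,6,"pics/boxscene.png")
E
```

```text
top red [120 281  28  28 612] [133.4 294.5] [449.4 380.9  76. ]
top red [296 301  18  18 197] [305.  309.4] [424.   49.1  76. ]
top yel [307 106   9  10  35] [310.6 110.4] [832.9  44.3  30. ]
top yel [191 242  14   2  21] [197.5 242.7] [555.  270.2  30. ]
top yel [375 247  14   3  23] [381.  248.4] [ 546.9 -102.    30. ]
top yel [436 250  10   3  19] [440.4 250.6] [ 543.6 -222.5   30. ]
top yel [416 288  35  36 976] [433.8 305.9] [ 432.2 -208.1   30. ]
top yel [342 303  11  10  38] [347.2 307. ] [428.4 -34.1  30. ]
top yel [440 332  20  14 211] [449.2 338.5] [ 367.7 -238.2   30. ]
scene red [363 254  15  12 100] [370.1 259.3] [420.7  52.5  76. ]
scene yel [366 169  23  14 194] [375.2 174.6] [ 430.7 -232.3   30. ]
```

View pics/hooktop.png

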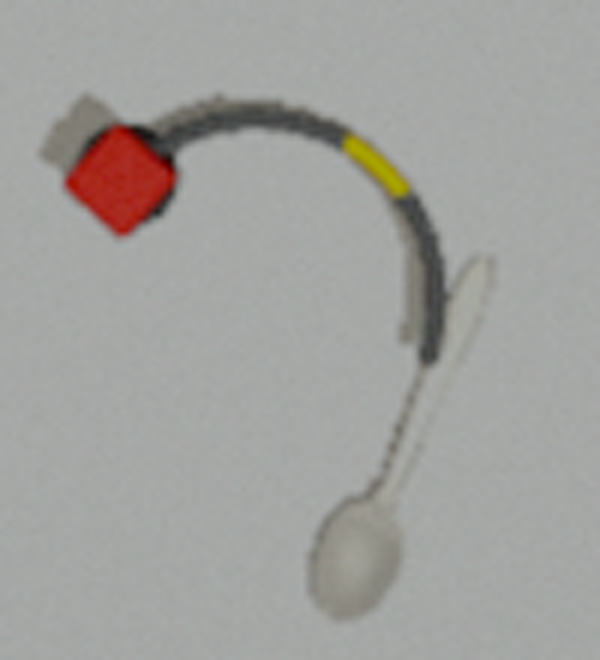

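View pics/boxtop.png

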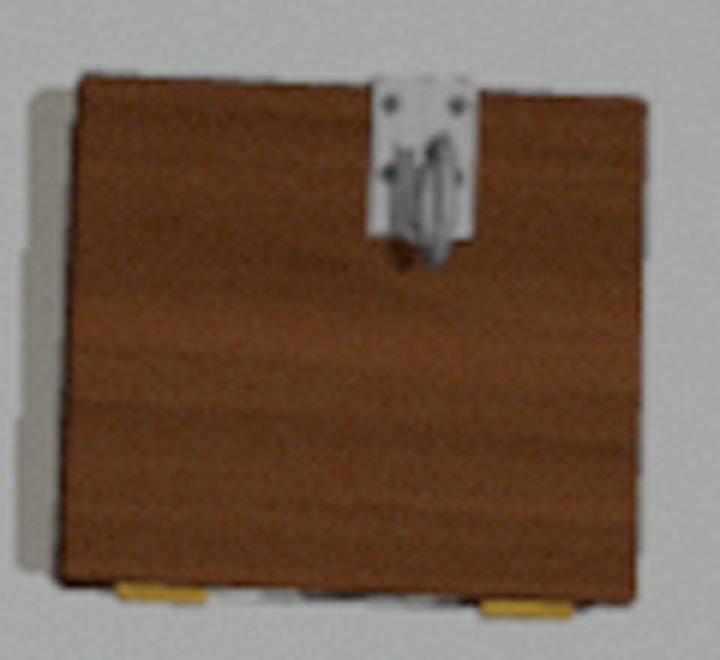

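View pics/boxscene.png

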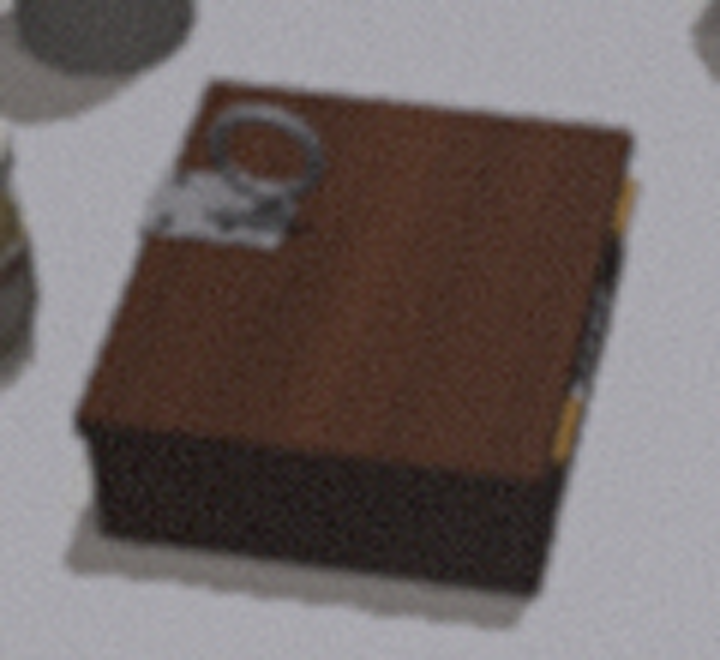

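```bash
python3 - <<'E'
from h import *
T=np.load("pics/top0.npz");S=np.load("pics/scene0.npz")
f=lambda u,v,x0,y0:((u-2.5)/6+x0,(v-2.5)/6+y0)
C=[f(*c,355,150) for c in((82,75),(645,98),(635,603),(62,580))]
W=np.array([ray(T,c,70) for c in C]);print(W.round(1))
print("yaw",[np.degrees(np.arctan2(*(a-b)[[1,0]])).round(1) for a,b in((W[0],W[3]),(W[1],W[2]))],[np.degrees(np.arctan2(*(a-b)[[1,0]])).round(1)-90 for a,b in((W[0],W[1]),(W[3],W[2]))])
Cs=[f(*c,225,130) for c in((82,420),(210,82),(630,130),(555,475))]
Ws=np.array([ray(S,c,70) for c in Cs]);print("scene",Ws.round(1))
print("yaw",[np.degrees(np.arctan2(*(a-b)[[1,0]])).round(1) for a,b in((Ws[0],Ws[3]),(Ws[1],Ws[2]))],[np.degrees(np.arctan2(*(a-b)[[1,0]])).round(1)-90 for a,b in((Ws[0],Ws[1]),(Ws[3],Ws[2]))])
for w in(W,Ws):
    c=w.mean(0)[:2]; print("c",c)
    for a in (0,-1,-2,-3):
        r=np.radians(a);print(a,c+np.array([[np.cos(r),-np.sin(r)],[np.sin(r),np.cos(r)]])@[40,-20])
rt=f(435,200,355,150);rs=f(265,148,225,130)
print("ring",ray(T,rt,100),ray(S,rs,100),tri(T,rt,S,rs))
g=ray(T,f(121,180,285,280),76);b=ray(T,f(377,167,285,280),30);t=ray(T,f(430,360,285,280),30)
print(g,b,t)
d=(b-g)[:2];e=(t-g)[:2]
print("band dist",np.hypot(*d),"exp84.9 yaw",np.degrees(np.arctan2(d[1],d[0]))+45, "tip",np.hypot(*e),np.hypot(24,115),np.degrees(np.arctan2(e[1],e[0])-np.arctan2(-115,24)))
# grip edges
m=np.float32([f(*c,285,280) for c in((122,124),(177,180),(123,237),(65,181))])
G=np.array([ray(T,c,76) for c in m]);print(G.round(1),G.mean(0))
E
```

```text
[[ 715.8  -72.9   70. ]
 [ 709.9 -259.6   70. ]
 [ 542.  -253.9   70. ]
 [ 547.7  -66.7   70. ]]
yaw [np.float64(-2.1), np.float64(-1.9)] [np.float64(-1.7999999999999972), np.float64(-1.7999999999999972)]
scene [[ 709.7  -69.9   70. ]
 [ 706.1 -256.2   70. ]
 [ 540.3 -251.8   70. ]
 [ 541.   -68.2   70. ]]
yaw [np.float64(-0.6), np.float64(-1.5)] [np.float64(-1.0999999999999943), np.float64(-0.20000000000000284)]
c [ 628.8279952  -163.27366016]
0 [ 668.8279952  -183.27366016]
-1 [ 668.47285488 -183.96871032]
-2 [ 668.10563835 -184.65745657]
-3 [ 667.72645746 -185.3396891 ]
c [ 624.25264659 -161.52587007]
0 [ 664.25264659 -181.52587007]
-1 [ 663.89750627 -182.22092023]
-2 [ 663.53028973 -182.90966648]
-3 [ 663.15110885 -183.59189901]
ring [ 669.12524066 -184.4645184   100.        ] [ 667.02676964 -187.53949717  100.        ] [ 667.42749196 -184.04341104  103.15432235]
[423.54016833  49.4785735   76.        ] [427.52920235 -34.57574288  30.        ] [363.98263726 -52.5652354   30.        ]
band dist 84.14891855882043 exp84.9 yaw -42.28290625102676 tip 118.15260658783683 117.47765745025733 -42.05801428127009
[[441.4  49.4  76. ]
 [423.7  31.5  76. ]
 [405.4  48.6  76. ]
 [423.1  67.5  76. ]] [423.39761675  49.23524309  76.        ]
```

```bash
python3 - <<'E'
from workcell import readout
from scipy.spatial.transform import Rotation as Ro
import numpy as np
s=readout.state();R=Ro.from_euler('xyz',s['ee_rot'],degrees=True).as_matrix();print(R.round(3),s['time_s'])
psi=np.degrees(np.arctan2(R[1,1],R[0,1]));print(psi)
d=np.array([423.5,49.3,150])-s['ee_pos'];print(d, d/15)
for t in (48,228-360): print(np.radians((t-psi+180)%360-180), np.radians((t-psi+180)%360-180)/18)
E
python3 -m creep '[{"translation":[1.55,-3.28,0],"delta_rot":[0,0,-0.109]},{"translation":[1.55,-3.28,0],"delta_rot":[0,0,-0.109]}]' 1 30
```

```text
[[-0.001  0.332  0.943]
 [-0.001  0.943 -0.332]
 [-1.    -0.002 -0.   ]] 0.1
70.58860384366838
[ 232.54237654 -492.62361172  -77.22971861] [ 15.5028251  -32.84157411  -5.14864791]
-0.3942455105006597 -0.021902528361147762
2.747347143089134 0.15263039683828522
time_s: 0.27
ee_pos: [221.8, 476.6, 227.0]
ee_rot: [-79.4, 89.9, -111.4]
force: [0.8, -0.4, -0.1]
gripper_width: 91.0
```

```bash
R='{"translation":[1.55,-3.28,0],"delta_rot":[0,0,-0.109]}'; python3 -m creep '[{"translation":[1.55,-3.28,0],"delta_rot":[0,0,-0.109]},{"translation":[1.55,-3.28,0],"delta_rot":[0,0,-0.109]},{"translation":[1.55,-3.28,0],"delta_rot":[0,0,-0.109]},{"translation":[1.55,-3.28,0],"delta_rot":[0,0,-0.109]},{"translation":[1.55,-3.28,0],"delta_rot":[0,0,-0.109]}]'
python3 -m creep '[{"translation":[1.55,-3.28,0],"delta_rot":[0,0,-0.109]},{"translation":[1.55,-3.28,0],"delta_rot":[0,0,-0.109]},{"translation":[1.55,-3.28,0],"delta_rot":[0,0,-0.109]},{"translation":[1.55,-3.28,0],"delta_rot":[0,0,-0.109]},{"translation":[1.55,-3.28,0],"delta_rot":[0,0,-0.109]}]'
python3 -m creep '[{"translation":[1.55,-3.28,0],"delta_rot":[0,0,-0.109]},{"translation":[1.55,-3.28,-1],"delta_rot":[0,0,-0.109]},{"translation":[1.55,-3.28,-2],"delta_rot":[0,0,-0.109]},{"translation":[0,0,-3],"delta_rot":[0,0,-0.109]},{"translation":[0,0,-1],"delta_rot":[0,0,-0.109]}]'
python3 - <<'E'
from workcell import readout, optics
from scipy.spatial.transform import Rotation as Ro
import numpy as np,cv2
s=readout.state();R=Ro.from_euler('xyz',s['ee_rot'],degrees=True).as_matrix()
print(s['time_s'],s['ee_pos'],np.degrees(np.arctan2(R[1,1],R[0,1])),s['qpos'],R[:,0])
P=optics.camera_params("wrist");p,d=optics.grab_frame("wrist");cv2.imwrite("pics/w1.png",p[:,:,::-1]);np.savez("pics/w1.npz",p=p,d=d,**P)
E
```

```text
time_s: 0.68
ee_pos: [299.7, 310.9, 227.7]
ee_rot: [-51.9, 90.0, -115.4]
force: [1.2, 0.3, 0.1]
gripper_width: 90.8
time_s: 1.1
ee_pos: [377.2, 147.0, 227.9]
ee_rot: [-44.6, 90.0, -139.3]
force: [1.1, -0.7, 0.4]
gripper_width: 91.3
time_s: 1.52
ee_pos: [422.0, 48.1, 154.8]
ee_rot: [-46.5, 89.7, -172.7]
force: [-1.1, 0.2, -0.2]
gripper_width: 91.3
1.5167 [422.00225958  48.1032698  154.76669112] -36.14810889783028 [ 4.96166507e+00  8.82044469e+00  1.14252721e+02 -1.60146427e-02
  5.72559749e+01  4.11180020e+01] [-5.70267086e-03 -7.31051939e-04 -9.99983472e-01]
```

View pics/w1.png

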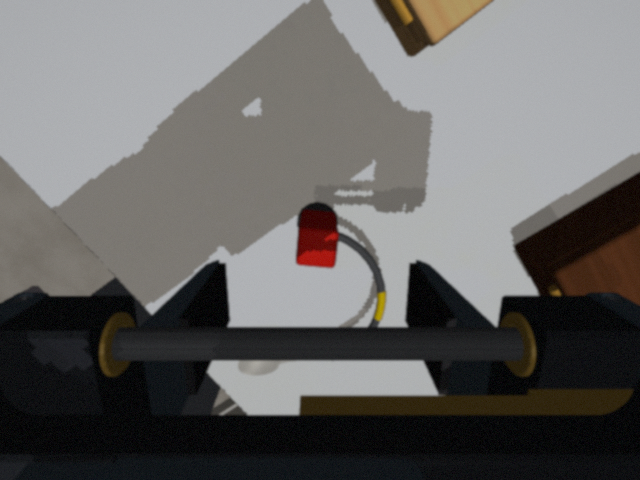

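The wrist view shows the red block at (317,240), between the open fingers, with the band at (381,305). I'll check the block's position from depth before descending.

```bash
python3 - <<'E'
from h import *
D=np.load("pics/w1.npz");p=D["p"];h=cv2.cvtColor(p,cv2.COLOR_RGB2HSV)
m=((h[...,0]<8)|(h[...,0]>172))&(h[...,1]>170)&(h[...,2]>50);m[280:]=0
v,u=np.nonzero(m);z=D["d"][v,u];k=z>0;u,v,z=u[k],v[k],z[k]
c=np.linalg.solve(D["mtx"],np.c_[u,v,np.ones(len(u))].T)*z
X=(D["R"].T@(c-D["t"][:,None])).T
t=X[X[:,2]>72];print(len(X),len(t),np.percentile(X[:,2],[2,50,98]))
q=t[:,:2].astype(np.float32);print(cv2.minAreaRect(q),q.mean(0))
y=(h[...,0]>20)&(h[...,0]<32)&(h[...,1]>150)&(h[...,2]>90);y[:285]=0;y[326:]=0;y[:,:350]=0;y[:,400:]=0
v,u=np.nonzero(y);print(ray(D,(u.mean(),v.mean()),30),len(u))
E
```

```text
1883 1384 [28.11015601 75.46350115 77.14867268]
((422.11932373046875, 50.96674346923828), (26.679378509521484, 26.134937286376953), 46.6499137878418) [422.55093  51.5341 ]
[425.34082249 -35.00700445  30.        ] 193
```

```bash
python3 -m creep '[{"translation":[0,0,-2.5],"delta_rot":[0,0,-0.06]},{"translation":[0,0,-2.5],"delta_rot":[0,0,-0.06]},{"translation":[0,0,-2.5],"delta_rot":[0,0,0]},{"translation":[0,0,-1.6],"delta_rot":[0,0,0]},{"translation":[0,0,-1],"delta_rot":[0,0,0]}]'
python3 -m creep '[{"translation":[0,0,0],"delta_rot":[0,0,0]},{"translation":[0,0,0],"delta_rot":[0,0,0]},{"translation":[0,0,0],"delta_rot":[0,0,0]},{"translation":[0,0,0],"delta_rot":[0,0,0]},{"translation":[0,0,0],"delta_rot":[0,0,0]}]' -1 30
python3 -m creep '[{"translation":[0,0,0],"delta_rot":[0,0,0]},{"translation":[0,0,0],"delta_rot":[0,0,0]},{"translation":[0,0,0],"delta_rot":[0,0,0]},{"translation":[0,0,0],"delta_rot":[0,0,0]},{"translation":[0,0,0],"delta_rot":[0,0,0]}]'
```

```text
time_s: 1.98
ee_pos: [422.7, 50.5, 55.6]
ee_rot: [-41.0, 89.9, -173.3]
force: [-0.0, 0.5, 0.6]
gripper_width: 91.0
time_s: 2.4
ee_pos: [424.3, 50.5, 57.9]
ee_rot: [136.0, 89.9, 3.6]
force: [0.5, -1.1, -0.2]
gripper_width: 61.0
time_s: 2.82
ee_pos: [423.6, 50.3, 57.0]
ee_rot: [151.0, 90.0, 18.6]
force: [1.4, -0.9, 1.1]
gripper_width: 28.1
```

```bash
python3 -m creep '[{"translation":[0,0,1.2],"delta_rot":[0,0,0]},{"translation":[0,0,2.4],"delta_rot":[0,0,0]},{"translation":[0,0,2.6],"delta_rot":[0,0,0]},{"translation":[0,0,2.6],"delta_rot":[0,0,0]},{"translation":[0,0,2.2],"delta_rot":[0,0,0]}]'
python3 -m creep '[{"translation":[0.69,-1.25,0],"delta_rot":[0,0,0.122]},{"translation":[0.69,-1.25,0],"delta_rot":[0,0,0.122]},{"translation":[0.69,-1.25,0],"delta_rot":[0,0,0.122]},{"translation":[0.69,-1.25,0],"delta_rot":[0,0,0.122]},{"translation":[0.69,-1.25,0],"delta_rot":[0,0,0.122]}]'
python3 -m creep '[{"translation":[0.69,-1.25,0],"delta_rot":[0,0,0.122]},{"translation":[0.69,-1.25,0],"delta_rot":[0,0,0.122]},{"translation":[0.69,-1.25,0],"delta_rot":[0,0,0.122]},{"translation":[0.69,-1.25,0],"delta_rot":[0,0,0.122]},{"translation":[0.69,-1.25,0],"delta_rot":[0,0,0.122]}]'
python3 -m creep '[{"translation":[0.69,-1.25,0],"delta_rot":[0,0,0.122]},{"translation":[0.69,-1.25,0],"delta_rot":[0,0,0.122]},{"translation":[0.69,-1.25,0],"delta_rot":[0,0,0.122]},{"translation":[0.69,-1.25,0],"delta_rot":[0,0,0.122]},{"translation":[0.69,-1.25,0],"delta_rot":[0,0,0.122]}]'
python3 -m creep '[{"translation":[0.69,-1.25,0],"delta_rot":[0,0,0.122]},{"translation":[0.69,-1.25,0],"delta_rot":[0,0,0.122]},{"translation":[0.69,-1.25,0],"delta_rot":[0,0,0.122]},{"translation":[0,0,0],"delta_rot":[0,0,0]},{"translation":[0,0,0],"delta_rot":[0,0,0]}]'
cat > snap.py <<'E'
import sys
from h import *
from workcell import readout, optics
from scipy.spatial.transform import Rotation as Ro
def snap(n,f):
    P=optics.camera_params(n);p,d=optics.grab_frame(n);cv2.imwrite(f"pics/{f}.png",p[:,:,::-1]);np.savez(f"pics/{f}.npz",p=p,d=d,**P);return dict(p=p,d=d,**P)
def st():
    s=readout.state();R=Ro.from_euler('xyz',s['ee_rot'],degrees=True).as_matrix()
    print(s['time_s'],s['ee_pos'].round(1),"psi",np.degrees(np.arctan2(R[1,1],R[0,1])).round(2),s['qpos'].round(1),R[:,0].round(3),"F",s['force'].round(1));return s
E
python3 - <<'E'
from snap import *
st()
T=snap("top","t2");S=snap("scene","s2")
crop(T["p"],355,130,475,260,6,"pics/t2c.png");crop(S["p"],225,100,355,240,4,"pics/s2c.png")
E
```

```text
time_s: 3.23
ee_pos: [423.3, 50.3, 168.1]
ee_rot: [-36.6, 90.0, -169.1]
force: [0.6, -0.6, -2.9]
gripper_width: 27.8
time_s: 3.65
ee_pos: [457.7, -12.7, 166.4]
ee_rot: [-88.0, 89.9, 174.8]
force: [-0.4, 0.1, -2.7]
gripper_width: 27.8
time_s: 4.07
ee_pos: [492.2, -75.2, 166.2]
ee_rot: [-131.3, 89.9, 166.5]
force: [-0.2, 0.1, -2.5]
gripper_width: 28.0
time_s: 4.48
ee_pos: [526.7, -137.6, 166.0]
ee_rot: [-171.4, 89.9, 161.3]
force: [0.1, 0.6, -3.6]
gripper_width: 28.1
time_s: 4.9
ee_pos: [547.2, -174.7, 165.9]
ee_rot: [159.0, 89.9, 152.2]
force: [0.2, 0.7, -3.1]
gripper_width: 27.9
4.9 [ 547.2 -174.7  165.9] psi 83.17 [ -18.9   20.9   95.1    0.    64.1 -102.1] [-0.002  0.001 -1.   ] F [ 0.2  0.7 -3.1]
```

View pics/t2.png

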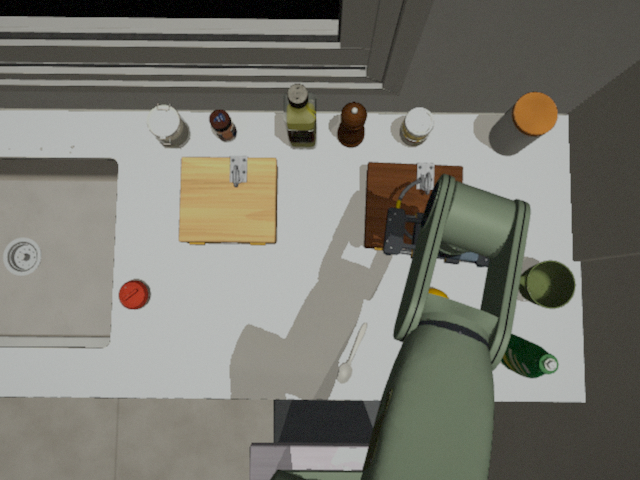

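View pics/s2c.png

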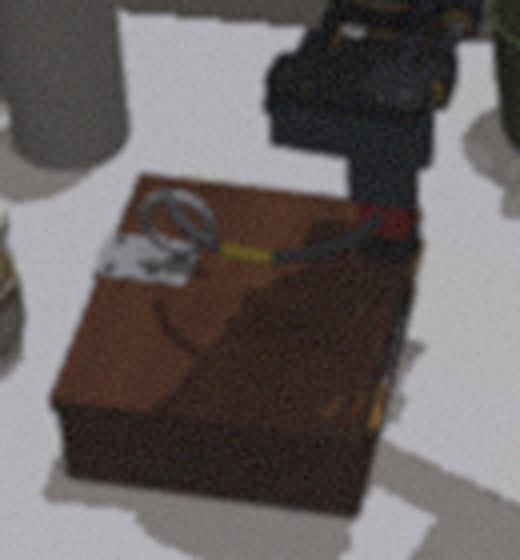

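The hook hangs above the lid with its tip next to the ring. The band is at about (399,204) in the top view. Next I'll measure the band and tip in the crop.

View pics/t2c.png

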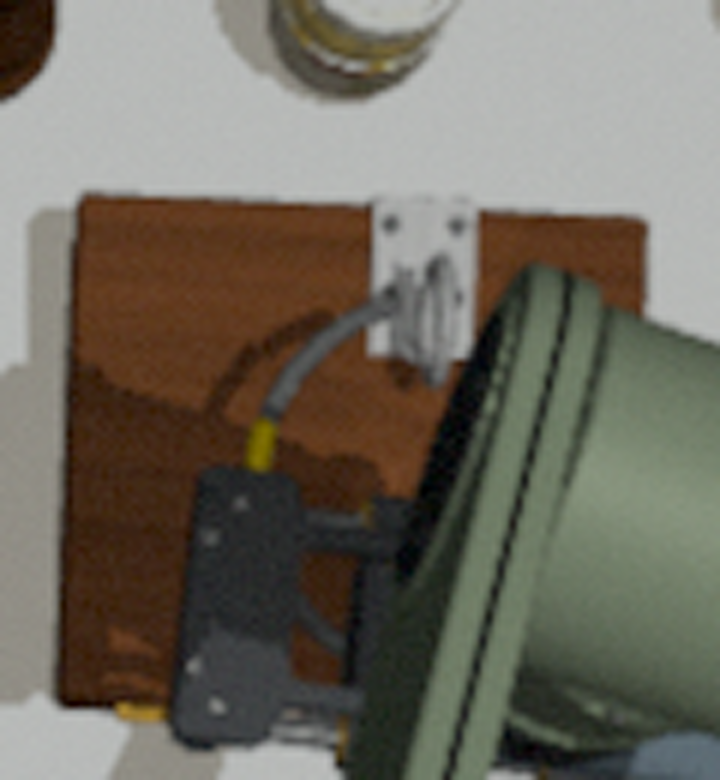

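```bash
python3 - <<'E'
from h import *
T=np.load("pics/t2.npz");S=np.load("pics/s2.npz")
rg=np.array([667.3,-184.3]);a=np.radians(-1.8);R2=np.array([[np.cos(a),-np.sin(a)],[np.sin(a),np.cos(a)]])
for n,D in(("t",T),("s",S)):
    h=cv2.cvtColor(D["p"],cv2.COLOR_RGB2HSV);y=(h[...,0]>18)&(h[...,0]<34)&(h[...,1]>130)&(h[...,2]>70)
    c,l,s,ce=cv2.connectedComponentsWithStats(y.astype(np.uint8))
    for i in range(1,c):
        if s[i,4]>6:
            X=ray(D,ce[i],139); print(n,s[i],ce[i].round(1),X.round(1),"ringframe",(R2.T@(X[:2]-rg)).round(1))
p=85
f=np.array([547.2,-174.7]);b=np.radians(83.2);B=np.array([[np.cos(b),-np.sin(b)],[np.sin(b),np.cos(b)]])
for nm,l in(("band",(60,-60)),("tip",(24,-115)),("arcc",(0,-60))):
    w=f+B@l;print(nm,w,R2.T@(w-rg),proj(T,[*w,139]),proj(S,[*w,139]))
E
```

```text
t [304 103  12  16  61] [309.9 109.8] [799.6  42.6 139. ] ringframe [125.1 230.9]
t [290 105  13   8  27] [296. 109.] [800.9  68.9 139. ] ringframe [125.6 257.3]
t [288 123  26   7 128] [300.5 126.1] [767.8  59.9 139. ] ringframe [ 92.8 247.2]
t [405 133   6   4  11] [406.7 134.7] [ 753.2 -140.1  139. ] ringframe [84.5 46.8]
t [396 199   6  10  40] [398.2 203.6] [ 622.  -123.6  139. ] ringframe [-47.2  59.3]
t [189 242  16   2  31] [196.7 242.5] [546.  248.2 139. ] ringframe [-134.8  428.5]
t [250 242  15   3  44] [257.2 243. ] [546.1 136.8 139. ] ringframe [-131.2  317.1]
t [374 247   9   3  22] [378.  248.1] [538.8 -86.1 139. ] ringframe [-131.5   94.1]
t [428 288  20  10  95] [437.  292.4] [ 458.5 -194.2  139. ] ringframe [-208.4  -16.4]
s [280 161  13   5  45] [286.1 163.2] [ 613.4 -121.8  139. ] ringframe [-55.8  60.8]
s [361 169  29  25 497] [374.3 179.9] [430.  -98.7 139. ] ringframe [-239.9   78.1]
s [397 172  12  11  99] [403.1 177.3] [ 373.7 -114.6  139. ] ringframe [-295.6   60.5]
s [369 193   5   3   7] [370.9 194.1] [433.4 -57.8 139. ] ringframe [-237.8  119.1]
band [ 613.88216858 -122.22630761] [-55.34125474  60.36516813] [397.43097275 207.97803654] [285.88051618 162.99117443]
tip [ 664.23272867 -164.48528416] [-3.68815308 19.70859315] [419.98876712 181.47959808] [266.36105071 147.42044029]
arcc [ 606.77793049 -181.8042381 ] [-60.5705993    0.59348625] [429.5332314  212.07855575] [294.50044433 144.72297222]
```

The scene view matches the prediction: the band is at (286.1,163.2) against (285.9,163.0) predicted. I'll lower to 4 mm above the lid and compute the arc steps.

```bash
python3 -m creep '[{"translation":[0,0,-1],"delta_rot":[0,0,0]},{"translation":[0,0,-1],"delta_rot":[0,0,0]},{"translation":[0,0,-0.8],"delta_rot":[0,0,0]},{"translation":[0,0,-0.7],"delta_rot":[0,0,0]},{"translation":[0,0,0],"delta_rot":[0,0,0]}]'
python3 - <<'E'
from snap import *
s=st()
S=snap("scene","s3");crop(S["p"],225,100,355,240,4,"pics/s3c.png")
ph=np.radians(np.linspace(85,0,15)-1.8)+np.pi/2
p=6*np.c_[np.cos(ph),np.sin(ph)];print(np.diff(p,axis=0).round(2).tolist(),np.radians(85)/14)
E
```

```text
time_s: 5.42
ee_pos: [546.4, -174.0, 129.6]
ee_rot: [166.6, 89.7, 160.0]
force: [-1.0, -1.1, -2.6]
gripper_width: 27.9
5.4167 [ 546.4 -174.   129.6] psi 83.37 [ -18.8   22.8   97.9    0.    59.5 -102.2] [-0.004  0.002 -1.   ] F [-1.  -1.1 -2.6]
[[0.11, 0.63], [0.17, 0.61], [0.24, 0.59], [0.3, 0.56], [0.36, 0.53], [0.41, 0.49], [0.46, 0.44], [0.5, 0.39], [0.54, 0.33], [0.57, 0.27], [0.6, 0.21], [0.62, 0.15], [0.63, 0.08], [0.64, 0.01]] 0.1059664188710843
```

View pics/s3c.png

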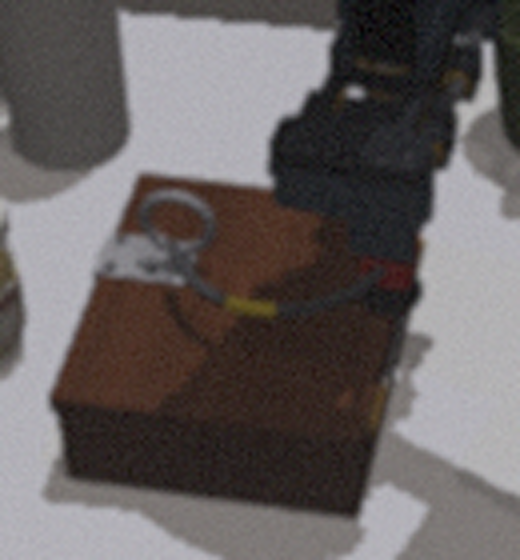

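The hook is level and the tip sits just +y of the ring, at (175,250) in the crop. There is no contact force, so I'll start the swing.

```bash
python3 -m creep '[{"translation":[0.11,0.63,0],"delta_rot":[0,0,-0.106]},{"translation":[0.17,0.61,0],"delta_rot":[0,0,-0.106]},{"translation":[0.24,0.59,0],"delta_rot":[0,0,-0.106]},{"translation":[0.30,0.56,0],"delta_rot":[0,0,-0.106]},{"translation":[0.36,0.53,0],"delta_rot":[0,0,-0.106]}]'
python3 - <<'E'
from snap import *
s=st()
S=snap("scene","s4");crop(S["p"],225,100,355,240,4,"pics/s4c.png")
T=snap("top","t4");crop(T["p"],355,130,475,260,5,"pics/t4c.png")
E
```

```text
time_s: 5.88
ee_pos: [559.9, -145.2, 132.4]
ee_rot: [31.6, 90.0, -5.8]
force: [0.3, -0.3, -2.7]
gripper_width: 27.9
5.8833 [ 559.9 -145.2  132.4] psi 52.69 [-15.7  22.9  97.3   0.   59.8 -68.4] [ 0.001 -0.    -1.   ] F [ 0.3 -0.3 -2.7]
```

View pics/s4c.png

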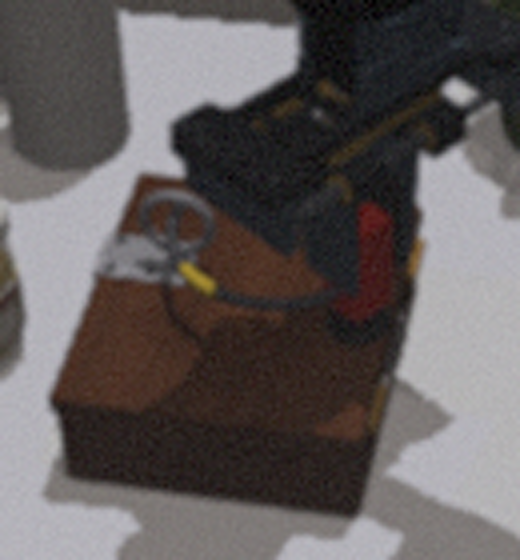

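View pics/t4c.png

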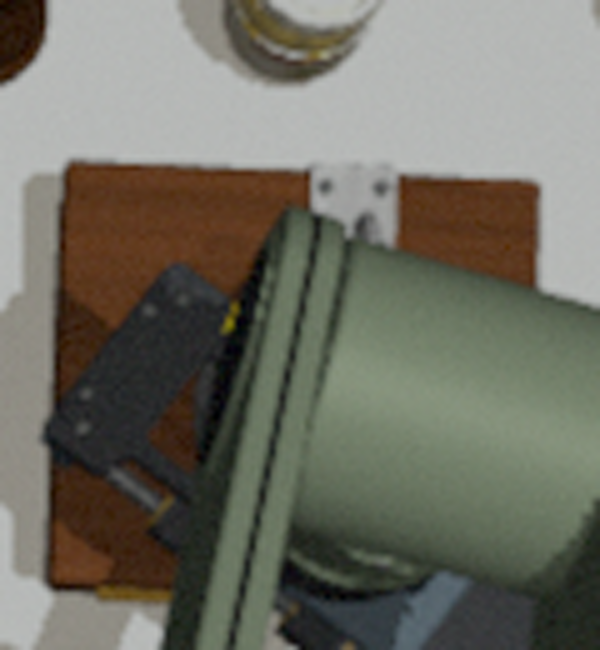

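The wire now passes through the ring hole, with the tip visible inside it at (175,205) in the scene crop. Forces are still nil, so I'll continue.

```bash
python3 -m creep '[{"translation":[0.41,0.49,0],"delta_rot":[0,0,-0.106]},{"translation":[0.46,0.44,0],"delta_rot":[0,0,-0.106]},{"translation":[0.50,0.39,0],"delta_rot":[0,0,-0.106]},{"translation":[0.54,0.33,0],"delta_rot":[0,0,-0.106]},{"translation":[0.57,0.27,0],"delta_rot":[0,0,-0.106]}]'
python3 -m creep '[{"translation":[0.60,0.21,0],"delta_rot":[0,0,-0.106]},{"translation":[0.62,0.15,0],"delta_rot":[0,0,-0.106]},{"translation":[0.63,0.08,0],"delta_rot":[0,0,-0.106]},{"translation":[0.64,0.01,0],"delta_rot":[0,0,-0.106]},{"translation":[0,0,0],"delta_rot":[0,0,0]}]'
python3 - <<'E'
from snap import *
s=st()
S=snap("scene","s5");crop(S["p"],225,100,355,240,4,"pics/s5c.png")
s=st()
E
```

```text
time_s: 6.4
ee_pos: [584.5, -126.4, 132.2]
ee_rot: [25.2, 90.0, -42.3]
force: [1.1, -0.4, -2.5]
gripper_width: 27.8
time_s: 6.82
ee_pos: [610.5, -122.1, 132.2]
ee_rot: [78.5, 89.9, -13.1]
force: [0.4, -0.2, -2.3]
gripper_width: 27.6
6.8167 [ 610.5 -122.1  132.2] psi -1.61 [-12.4  26.5  91.1  -0.   62.2 -10.8] [ 0.002 -0.    -1.   ] F [ 0.4 -0.2 -2.3]
6.8667 [ 609.6 -122.1  132. ] psi -1.41 [-12.4  26.5  91.2  -0.   62.3 -11. ] [ 0. -0. -1.] F [ 0.1  0.3 -2.7]
```

View pics/s5c.png

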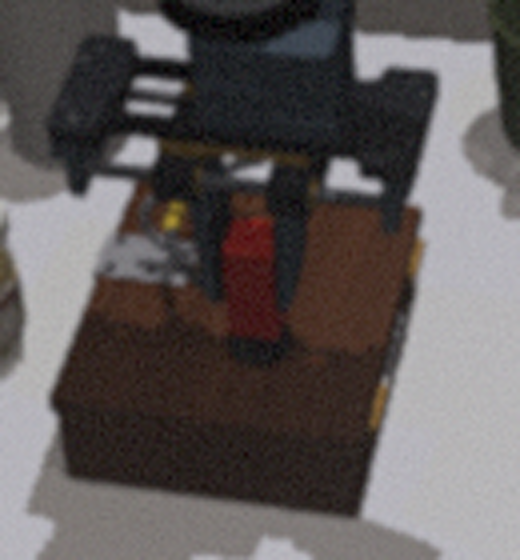

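The band sits in the ring at (175,215) in the crop, and the foot is at its target of (609,-122). I'll lower the last ~5 mm slowly.

```bash
python3 -m creep '[{"translation":[0,0,-0.15],"delta_rot":[0,0,0]},{"translation":[0,0,-0.15],"delta_rot":[0,0,0]},{"translation":[0,0,-0.1],"delta_rot":[0,0,0]},{"translation":[0,0,0],"delta_rot":[0,0,0]},{"translation":[0,0,0],"delta_rot":[0,0,0]}]'
python3 -m creep '[{"translation":[0,0,-0.05],"delta_rot":[0,0,0]},{"translation":[0,0,-0.05],"delta_rot":[0,0,0]},{"translation":[0,0,0],"delta_rot":[0,0,0]}]'
```

```text
time_s: 7.28
ee_pos: [609.0, -121.8, 127.9]
ee_rot: [-99.4, 90.0, 169.0]
force: [0.1, 0.1, -2.4]
gripper_width: 27.7
time_s: 7.53
ee_pos: [609.4, -121.8, 127.1]
ee_rot: [83.7, 90.0, -8.0]
force: [1.1, -0.2, -2.3]
gripper_width: 28.0
```

```bash
python3 -m creep '[{"translation":[0,0,-0.05],"delta_rot":[0,0,0]},{"translation":[0,0,-0.05],"delta_rot":[0,0,0]},{"translation":[0,0,0],"delta_rot":[0,0,0]},{"translation":[0,0,0],"delta_rot":[0,0,0]}]'
```

```text
time_s: 7.87
ee_pos: [609.3, -121.8, 127.0]
ee_rot: [76.8, 90.0, -14.9]
force: [-2.5, 0.6, 5.8]
gripper_width: 28.0
```

Contact: the vertical force went from −2.3 to +5.8 N. Releasing.

```bash
python3 -m creep '[{"translation":[0,0,0],"delta_rot":[0,0,0]},{"translation":[0,0,0],"delta_rot":[0,0,0]},{"translation":[0,0,0],"delta_rot":[0,0,0]},{"translation":[0,0,0],"delta_rot":[0,0,0]},{"translation":[0,0,0],"delta_rot":[0,0,0]}]' 0.2
python3 -m creep '[{"translation":[0,0,0.5],"delta_rot":[0,0,0]},{"translation":[0,0,1],"delta_rot":[0,0,0]},{"translation":[0,0,2],"delta_rot":[0,0,0]},{"translation":[0,0,3],"delta_rot":[0,0,0]},{"translation":[0,0,3],"delta_rot":[0,0,0]}]'
python3 -m creep '[{"translation":[-2.5,0,2.5],"delta_rot":[0,0,0]},{"translation":[-3,0,2],"delta_rot":[0,0,0]},{"translation":[-3.5,0,1],"delta_rot":[0,0,0]},{"translation":[-3.5,0,0],"delta_rot":[0,0,0]},{"translation":[-3.5,0,0],"delta_rot":[0,0,0]}]'
python3 -m creep '[{"translation":[-3,-1,0],"delta_rot":[0,0,0]},{"translation":[-2.5,-1,0],"delta_rot":[0,0,0]},{"translation":[-2,0,0],"delta_rot":[0,0,0]},{"translation":[0,0,0],"delta_rot":[0,0,0]}]'
python3 - <<'E'
from snap import *
st()
S=snap("scene","s6");T=snap("top","t6")
crop(S["p"],225,100,355,240,4,"pics/s6c.png");crop(T["p"],355,130,475,260,5,"pics/t6c.png")
for n,D in(("t",T),("s",S)):
    h=cv2.cvtColor(D["p"],cv2.COLOR_RGB2HSV)
    for nm,z,m in(("red",146,((h[...,0]<8)|(h[...,0]>172))&(h[...,1]>170)&(h[...,2]>70)),("yel",100,(h[...,0]>18)&(h[...,0]<34)&(h[...,1]>130)&(h[...,2]>60))):
        m[:,:220]=0;m[:140]=0;m[240:]=0
        c,l,s,ce=cv2.connectedComponentsWithStats(m.astype(np.uint8))
        for i in range(1,c):
            if s[i,4]>6: print(n,nm,s[i],ce[i].round(1),ray(D,ce[i],z).round(1))
E
```

```text
time_s: 8.28
ee_pos: [609.4, -121.8, 125.7]
ee_rot: [107.1, 90.0, 15.5]
force: [-0.7, 0.2, -0.6]
gripper_width: 54.3
time_s: 8.7
ee_pos: [609.0, -121.7, 222.4]
ee_rot: [-102.1, 90.0, 166.2]
force: [0.3, -0.4, -0.5]
gripper_width: 54.7
time_s: 9.12
ee_pos: [448.3, -121.8, 277.8]
ee_rot: [73.7, 89.8, -18.0]
force: [-1.2, -0.0, -0.1]
gripper_width: 54.5
time_s: 9.45
ee_pos: [371.0, -141.7, 277.2]
ee_rot: [18.0, 90.0, -73.8]
force: [0.5, 0.0, -0.4]
gripper_width: 54.6
9.45 [ 371.  -141.7  277.2] psi -1.77 [-2.250e+01  1.000e-01  1.051e+02 -0.000e+00  7.480e+01 -2.080e+01] [ 0.    -0.001 -1.   ] F [ 0.5  0.  -0.4]
t red [390 202  17  19 258] [397.7 210.4] [ 608.3 -121.9  146. ]
t yel [420 182   8   4  27] [423.7 183.4] [ 668.2 -177.9  100. ]
t yel [431 182   4   4  13] [432.5 183.6] [ 667.9 -195.   100. ]
s red [282 157  15  11 125] [288.8 161.6] [ 607.  -119.5  146. ]
s yel [266 151   7   8  33] [269.  154.6] [ 666.1 -186.4  100. ]
s yel [361 169  29  27 500] [373.9 180. ] [ 431.3 -139.4  100. ]
s yel [397 172  12  12 101] [403.1 177.2] [ 371.3 -157.   100. ]
```

View pics/s6c.png

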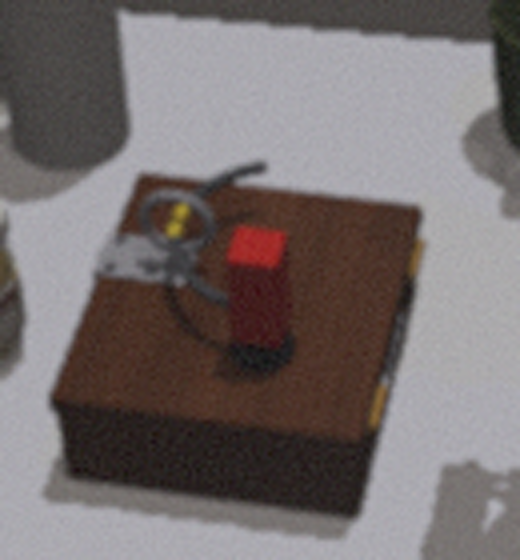

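View pics/t6c.png

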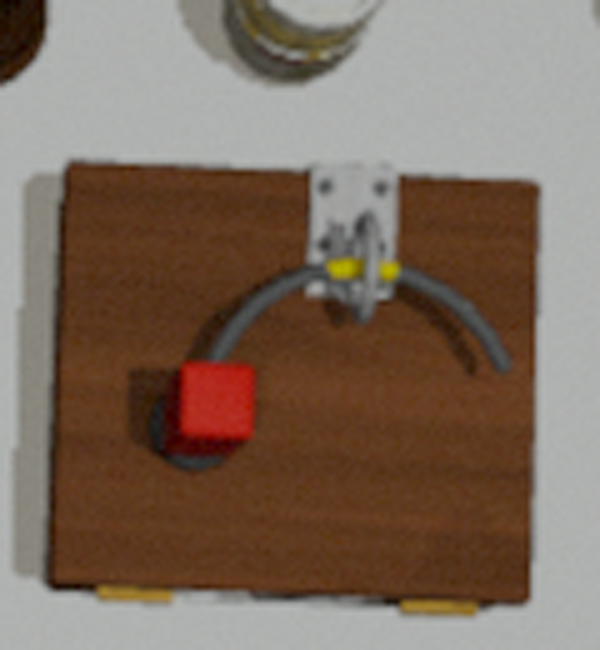

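Both views show the band straddling the ring, with yellow on both sides of it, and the hook standing upright on the lid. The gripper is well clear, so I'm handing in.

```bash
python3 - <<'E'
from workcell import env
print(env.job_done())
E
```

```text
the job is handed in; nothing more can be done
None
```

The dark-wood box is locked: the red-gripped hook stands upright on its lid with the yellow band in the steel ring. I handed the job in with the robot clock at about 9.6 s; no verdict is reported.

I gripped the block and held the tip beside the ring on its +y side. I then swung the hook 85° clockwise about its arc centre, holding it about 5 mm above the lid. After that I lowered it to contact, released it and backed off about 280 mm.

**Band in the ring:** In the final top view, yellow shows on both sides of the ring. Both cameras put the band's middle within about 4 mm of the ring centre I had measured (limit 18 mm).

**Hook's stance:** The foot's target was (609.2, −122.4) mm, and the top of the grip measured (608, −122) from above and (607, −120) from the scene camera. That puts the hook upright within about 2° (limit 7°). The hook was set down about 0° off the ring's direction.

**Forces:** There was no contact force during the swing. The only contact was about 8 N when the foot touched the lid.

**Disagreements:** The two cameras differed by 2–5 mm on the box and ring position, and by about 1° on the box's direction. Both are well inside the tolerances. I did not measure the hook's speed separately; it looked still in the last pictures.

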